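Tip the chestnuts into the sorting trough

TASK

Pick up the hand scoop that holds the two chestnuts by its wooden handle, carry it to the aluminium V-trough and tip the chestnuts out of it into the trough, so that they come to rest in line along the bottom fold. Then set the scoop down flat on the bench, clear of the trough, and let go.

Things in the scene. Friction and masses are not known exactly. Their poses are not given: they have to be found in the camera images.
- trough: Fixed aluminium V-trough, 240 mm long inside. Origin: on the bench under mid-fold; z up, y along the level fold, x across, +x away from the robot. Fold 30 mm above the bench; sides rise from it at 45 deg, each 70 mm wide, 4 mm thick: rims 79 mm up at x = +-50 mm. Ends closed by plates 76 mm high, 104 wide, with feet reaching 32 mm beyond.
- scoop_grip (a point): Centre of the wooden handle of the steel scoop with the chestnuts (0.14 kg; an empty twin lies opposite); 42 mm above the bench as it stands. z up, x from pan to handle. Handle along x, 105 x 22 x 20 mm. Back wall (52 mm high) at x -52; pan 96 wide, sides 38 high; pouring lip at x -160, z -26. Floor rises 6 deg to the lip: lip tipped down 20 deg the nuts roll, 30 to 40 empties. Grip 40 N.
- chestnut1: One of the two chestnuts in the scoop: a hard brown ball 32 mm in diameter, 16 g, origin at its centre (its axes mean nothing). At rest in the fold its centre is 53 mm above the bench.
- chestnut2: The other chestnut in the scoop, the same as the first.
Mind the look-alikes: they are no part of the job. What is shaped like the part that bears scoop_grip but green is not meant. What is shaped like the chestnut2 but orange is not meant.

How it is judged:
By the outcome, as a careful person would: the job done as asked, in the order asked, and still so for the second after the job is handed in, with the robot touching nothing.
It also fails if it takes over 64 s, if anything falls off the work surface, if the arm or the gripper's body presses on something with over 40 N, if the wrist force passes 120 N, or if a joint passes its speed limit or range.

ROBOT

A 6-joint arm with a two-finger parallel gripper is mounted at the origin on the work surface. World frame = base frame: x ahead of the robot, y to its left, z up, the work surface at z = 0. Lengths are in m, angles in rad, forces in N, time in s.
With the tool pointing down it reaches from about 0.3 to 0.85 m from the base axis. Payload 4.2 kg.
Tool frame: the origin (TCP) lies at the very end of the fingers, on their centre line; the grasp point (between the pads) lies 19 mm behind it; z points along the fingers, y is the line along which they close (so a half turn about z gives the same grasp; the last joint's range is limited). The gripper opens to 91 mm and grips with 3 to 60 N. Pads are 32 mm wide; open, the fingers measure 118 mm over their backs; the gripper's body (76 mm by 178 mm) begins 60 mm behind the grasp point.
Start: joints at [-1.288, 0.32, 1.565, -0, 1.257, -0.02], TCP at [0.171, -0.549, 0.214] pointing down, gripper open.
Joint ranges: [-3.11, 3.11], [-0.84, 2.01], [0.21, 2.61], [-1.34, 4.49], [0.05, 2.63], [-2.56, 2.56]. Speed limits (rad/s): [2.57, 2.57, 3.14, 3.14, 3.14, 3.14].

INTERFACE

Orientations are given as a rotation vector (axis times angle).
In Python, from cell import sensors, vision, ticket gives the robot as it stands. The module is installed in compiled form; this text tells all that it offers.
- The arm moves only by the tool carry_out, never from a script. Its argument "deltas" is a list of rows, each an object with "travel": the shift along the tool's x, y, z as a fraction of full scale, a list of three; "rot": the turn, a rotation vector about the tool's x, y, z as a fraction of full scale, a list of three. A call has 1 to 5 rows; each row is the pose to reach, as a shift and turn from the pose commanded when the call began, along the tool's axes at that moment; what a row does not reach only later rows make up. Full scale, the value 1, is 40 cm for a shift and 90 degrees for a turn. A row lasts 1/10 s, in which the tool goes at most 50 mm and 8.59 degrees, less where a joint would pass 70% of its speed; a pose out of reach is approached as far as the arm can. A call with a number of a shift or a turn outside -1 to 1 is refused whole. A call with a gripper value outside its range is refused whole. "hand" is the opening, from -1 (shut) to 1 (fully open), set as the call begins (left out, the last holds). The fingers move at their own pace and stop on an object; "grip_force" is the grip in N (left out, the last holds). Time passes only in rows, so rows that repeat a pose let the fingers close. It gives the time, the measured TCP pose, the force, the opening and the grip force at its end, in the units of the state.
- sensors.state(): the state, without advancing time (a new reading comes with each control period).
- vision.read_camera(name): name is "side" or "top"; returns a dict with "image" (400x640x3 uint8, blue, green, red), "z_map" (400x640 float32, m along the optical axis (not along the pixel's ray), 0 where there is no reading), "fov_y" (degrees; the focal length in pixels is half the picture's height over the tangent of half this angle, whatever the lens; pixels are square), "cx", "cy" (the principal point, pixels), "pose" (4x4, takes a point from camera to world coordinates). Camera axes: x right, y up, looking along -z (the intrinsics and any distortion apply to the point x, -y, -z); pixel columns grow to the right and rows downward; lengths in m; the calibration is good to about 2 mm. A picture is of the moment at which its call begins.
- ticket.sign_off(): hands the job in; it is judged then, once.
The state is a dict: "clock": time; "joint_pos": joint angles; "qd": joint speeds; "joint_torque": joint torques, N m; "position": TCP position; "tcp_rot": TCP orientation; "ft_force": force on the tool from outside, world axes, zero at the start; "moment": the same for the moment, N m; "opening": opening from 0.0 (shut) to 1.0 (fully open); "gripper_force": force on a finger pad.
Only numpy, scipy, OpenCV 4.12 (cv2) and the standard library are available. Lean on these libraries where they do the work, as an engineer would, in place of code of your own. Each camera call takes 0.05 s, during which the arm holds its last target. There are 200 camera calls.

## Working session

There is one attempt and no reset: what is moved stays moved. The work goes in short steps, Python scripts to look and compute and a tool call to move; the robot and the scene stay as the last step left them, time stands still between calls to the robot, and variables do not carry over. Pictures are saved under pics/ and viewed, at most 10 in all, crops included, and the job is handed in when it is done.

Besides the shell and the picture viewer there is one more tool, called after ">>>" as name(argument=value, ...) on one line, values as JSON. carry_out: Moves the arm, as the interface text tells. Its arguments: {"type":"object","properties":{"deltas":{"type":"array","items":{"type":"object","properties":{"travel":{"type":"array","items":{"type":"number"}},"rot":{"type":"array","items":{"type":"number"}}}}},"hand":{"type":"number"},"grip_force":{"type":"number"}},"required":["deltas"]}

```bash
mkdir -p pics; cat > h.py <<'E'
import numpy as np, cv2
from cell import sensors, vision, ticket
def cloud(c):
    z=c["z_map"];h,w=z.shape;f=h/2/np.tan(np.radians(c["fov_y"])/2)
    v,u=np.mgrid[:h,:w]
    P=np.stack([(u-c["cx"])/f*z,-(v-c["cy"])/f*z,-z],-1)
    W=P@c["pose"][:3,:3].T+c["pose"][:3,3]
    W[z==0]=np.nan
    return W
def snap(n,tag):
    c=vision.read_camera(n);cv2.imwrite(f"pics/{tag}.png",c["image"]);np.savez(f"pics/{tag}.npz",img=c["image"],W=cloud(c));return c
E
python3 - <<'E'
from h import *
for n in("side","top"):
    c=snap(n,n+"0");print(n,{k:v for k,v in c.items() if k not in("image","z_map")})
print(sensors.state())
E
```

```text
side {'fov_y': 50.51311737543563, 'cx': 311.3201911148885, 'cy': 201.1924094699088, 'pose': array([[-0.99280003,  0.07442993, -0.09385245,  0.35838776],
       [-0.11954792, -0.56656321,  0.8153002 ,  0.9375307 ],
       [ 0.00750939,  0.82064993,  0.57138192,  0.63940916],
       [ 0.        ,  0.        ,  0.        ,  1.        ]])}
top {'fov_y': 45.68812634295381, 'cx': 321.87635369381366, 'cy': 193.19874747753582, 'pose': array([[-0.10492117,  0.9724845 , -0.20800347,  0.18553518],
       [-0.99447717, -0.10205546,  0.02449167,  0.11131071],
       [ 0.00258988,  0.2094244 ,  0.97782141,  1.37804095],
       [ 0.        ,  0.        ,  0.        ,  1.        ]])}
{'clock': 0.1, 'joint_pos': array([-1.28802360e+00,  3.20205988e-01,  1.56555287e+00,  9.19260757e-07,
        1.25740715e+00, -2.00095536e-02]), 'qd': array([-5.93452567e-05, -1.83052328e-03, -6.08302764e-03, -5.48798348e-04,
        6.94244196e-04,  2.57488395e-03]), 'joint_torque': array([ 1.71126853e-04, -4.13333559e+01, -2.32510453e+01,  7.28410226e-02,
        4.22157417e-02, -5.91496268e-05]), 'position': array([ 0.17132023, -0.54840658,  0.2132186 ]), 'tcp_rot': array([-3.10411782e+00, -4.73558899e-01,  3.22245265e-04]), 'ft_force': array([ 1.32728913,  0.38781733, -1.07970707]), 'moment': array([ 0.01464332, -0.01814148,  0.01312404]), 'gripper_force': 0.0, 'opening': 1.0009990490225937}
```

View pics/top0.png

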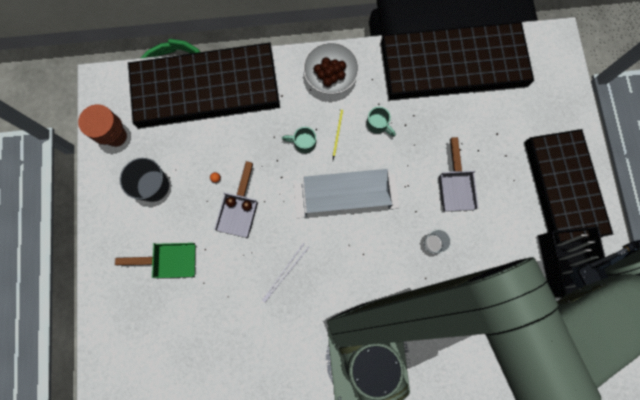

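View pics/side0.png

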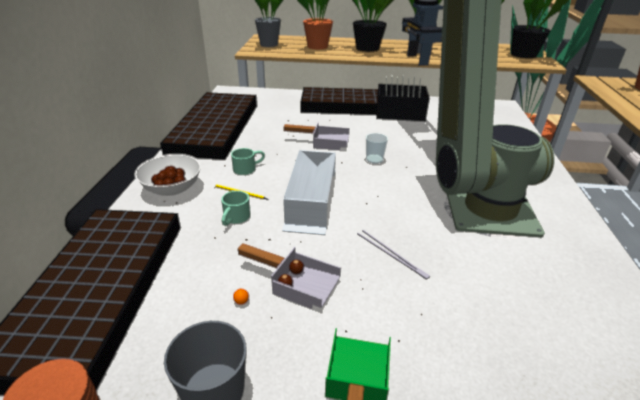

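The top view shows the loaded scoop with its handle at about (245,178), its pan at (237,216) and the nuts at (231,202) and (247,205). The trough is at (347,192) and the green decoy at (175,260). In the side view the handle is at (262,256), the nuts at (296,266) and (285,281), and the trough at (311,190).

```bash
python3 - <<'E'
from h import *
np.set_printoptions(precision=4,suppress=True)
def get(n): d=np.load(f"pics/{n}0.npz");return d["img"],d["W"]
def mask(img,box,kind):
    hsv=cv2.cvtColor(img,cv2.COLOR_BGR2HSV).astype(int);m=np.zeros(img.shape[:2],bool);u0,v0,u1,v1=box
    h,s,v=hsv[...,0],hsv[...,1],hsv[...,2]
    k=(s>110)&(h<16) 
    m[v0:v1,u0:u1]=k[v0:v1,u0:u1];return m
for n,bh,bn,bt in(("top",(236,158,258,196),(222,194,256,213),(298,164,396,222)),("side",(234,240,284,268),(276,257,306,290),(278,145,342,236))):
    img,W=get(n)
    P=W[mask(img,bh,0)];P=P[np.isfinite(P).all(1)];P=P[(P[:,2]>.02)]
    c,s,a=cv2.minAreaRect(P[P[:,2]>.03][:,:2].astype(np.float32))
    print(n,"handle",len(P),"z",np.percentile(P[:,2],[5,50,95]),"rect",c,s,a)
    Q=W[mask(img,bn,0)];Q=Q[np.isfinite(Q).all(1)]
    _,lab,cen=cv2.kmeans(Q.astype(np.float32),2,None,(3,50,1e-5),5,0);print(" nuts",cen,[Q[lab[:,0]==i][:,2].max() for i in(0,1)])
    u0,v0,u1,v1=bt;T=W[v0:v1,u0:u1].reshape(-1,3);T=T[np.isfinite(T).all(1)]
    R=T[T[:,2]>.02];R=R[(R[:,2]<.1)]
    print(" trough rect",cv2.minAreaRect(R[:,:2].astype(np.float32)),"z",np.percentile(R[:,2],[1,50,99]))
    # fit fold: rims
    hi=R[R[:,2]>.066];print("  rim rect",cv2.minAreaRect(hi[:,:2].astype(np.float32)))
    lo=R[(R[:,2]<.04)&(abs(R[:,:2]-R[:,:2].mean(0)).max(1)<.1)];
    if len(lo)>9: print("  fold",lo.mean(0),cv2.fitLine(lo[:,:2].astype(np.float32),2,0,.01,.01).ravel(),np.percentile(lo[:,2],[5,50]))
# all things around: height map obstacles
img,W=get("top")
b=[("bowl",330,70),("cup1",304,140),("cup2",378,120),("pot",144,180),("orange",215,177),("glass",432,242),("scoop2",458,190),("pencil",337,135),("rod",285,272),("traytip",275,105),("tray2",390,95),("lip L",218,232),("lip R",249,238),("bk L",224,195),("bk R",257,202)]
for n,u,v in b: print(n,W[v,u])
E
```

```text
top handle 209 z [0.0472 0.0514 0.0556] rect (0.5350075960159302, 0.29444247484207153) (0.018683243542909622, 0.09735133498907089) 71.21650695800781
 nuts [[0.4759 0.3421 0.0351]
 [0.461  0.2973 0.0369]] [np.float64(0.05126153162041547), np.float64(0.05601216095795203)]
 trough rect ((0.463641494512558, 0.008425712585449219), (0.24838246405124664, 0.10605347156524658), 89.55025482177734) z [0.0286 0.0571 0.0814]
  rim rect ((0.463641494512558, 0.008425712585449219), (0.24838246405124664, 0.10605347156524658), 89.55025482177734)
  fold [0.4651 0.0074 0.0343] [0.0032 1.     0.4651 0.0074] [0.0285 0.0346]
side handle 451 z [0.0409 0.0507 0.053 ] rect (0.5381835103034973, 0.2984160780906677) (0.022482965141534805, 0.0997956320643425) 69.25667572021484
 nuts [[0.4694 0.3079 0.0359]
 [0.4765 0.3481 0.0349]] [np.float64(0.05329527562762648), np.float64(0.03947962064792443)]
 trough rect ((0.4633350968360901, -0.06542141735553741), (0.4037996530532837, 0.10833259671926498), 88.58442687988281) z [0.0223 0.0566 0.0788]
  rim rect ((0.4652130603790283, 0.00799529254436493), (0.2549988925457001, 0.10470674932003021), 89.56582641601562)
  fold [0.4684 0.0194 0.034 ] [0.0749 0.9972 0.4684 0.0194] [0.0278 0.0345]
bowl [0.8405 0.0142 0.0592]
cup1 [0.6475 0.1135 0.0042]
cup2 [ 0.6885 -0.1184  0.0021]
pot [0.5725 0.5982 0.0058]
orange [0.5533 0.3834 0.029 ]
glass [ 0.301  -0.2262  0.0005]
scoop2 [ 0.4451 -0.3253  0.0053]
pencil [0.6526 0.0123 0.005 ]
rod [0.2599 0.206  0.0022]
traytip [0.759  0.19   0.0282]
tray2 [ 0.7516 -0.1591  0.0363]
lip L [ 0.3957  0.3908 -0.0032]
lip R [0.3681 0.3014 0.0016]
bk L [0.4949 0.359  0.0374]
bk R [ 0.4728  0.2706 -0.0028]
```

```bash
python3 - <<'E'
import cv2
i=cv2.imread("pics/top0.png")[110:260,190:410];cv2.imwrite("pics/crop.png",cv2.resize(i,None,fx=3.5,fy=3.5,interpolation=cv2.INTER_CUBIC))
E
```

```text
(no output)
```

View pics/crop.png

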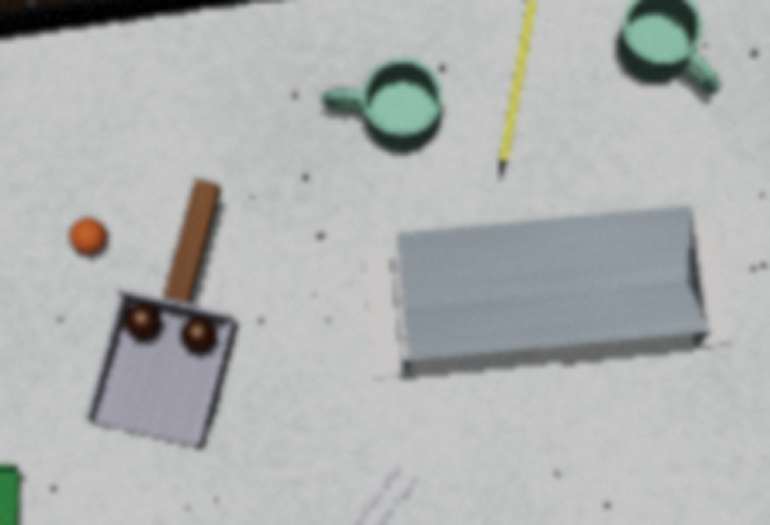

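```bash
cat >> h.py <<'E'
from scipy.spatial.transform import Rotation as Ro
def down(yaw,tilt=0):  # tool down, tool x at yaw (deg); tilt>0 lowers tool x (lip down)
    return Ro.from_euler("z",yaw,degrees=True)*Ro.from_euler("x",180,degrees=True)*Ro.from_euler("y",-tilt,degrees=True)
def plan(pos,R,s=None):
    s=s or sensors.state();R0=Ro.from_rotvec(s["tcp_rot"]);d=R0.inv().apply(np.array(pos)-s["position"]);r=(R0.inv()*R).as_rotvec()
    print("t",round(s["clock"],2),"j",np.round(s["joint_pos"],2),"travel",np.round(d/.4,3),"rot",np.round(r/(np.pi/2),3),"mm",round(np.linalg.norm(d)*1e3),"deg",round(np.degrees(np.linalg.norm(r)),1))
E
python3 -c "
from h import *
plan((.45,-.3,.25),down(70));plan((.55,-.05,.25),down(115))"
```

```text
t 0.1 j [-1.29  0.32  1.57  0.    1.26 -0.02] travel [ 0.85  -0.385 -0.091] rot [-0.001 -0.    -0.585] mm 375 deg 52.7
t 0.1 j [-1.29  0.32  1.57  0.    1.26 -0.02] travel [ 1.275 -0.907 -0.09 ] rot [-1.000e-03 -1.000e-03 -1.085e+00] mm 627 deg 97.7
```

>>> carry_out(deltas=[{"travel": [0.85, -0.385, -0.09], "rot": [0, 0, -0.585]}, {"travel": [0.85, -0.385, -0.09], "rot": [0, 0, -0.585]}, {"travel": [0.85, -0.385, -0.09], "rot": [0, 0, -0.585]}, {"travel": [0.85, -0.385, -0.09], "rot": [0, 0, -0.585]}, {"travel": [0.85, -0.385, -0.09], "rot": [0, 0, -0.585]}], hand=0.4)

```text
clock: 0.6
position: [0.3582, -0.3816, 0.2379]
tcp_rot: [-2.711, -1.586, 0.0]
ft_force: [-0.1, -0.8, -0.4]
opening: 0.697
gripper_force: 0.0
```

```bash
python3 -c "
from h import *
plan((.55,-.05,.25),down(115))"
```

```text
t 0.6 j [-0.84  0.22  1.64  0.    1.28 -0.33] travel [ 0.958  0.012 -0.03 ] rot [-0.    -0.    -0.604] mm 383 deg 54.4
```

>>> carry_out(deltas=[{"travel": [0.96, 0.01, -0.03], "rot": [0, 0, -0.6]}, {"travel": [0.96, 0.01, -0.03], "rot": [0, 0, -0.6]}, {"travel": [0.96, 0.01, -0.03], "rot": [0, 0, -0.6]}, {"travel": [0.96, 0.01, -0.03], "rot": [0, 0, -0.6]}, {"travel": [0.96, 0.01, -0.03], "rot": [0, 0, -0.6]}])

```text
clock: 1.1
position: [0.4837, -0.1655, 0.2456]
tcp_rot: [-1.942, -2.469, 0.0]
ft_force: [0.3, -0.5, -0.0]
opening: 0.7
gripper_force: 0.0
```

```bash
python3 -c "
from h import *
plan((.54,.15,.2),down(160))"
```

```text
t 1.1 j [-0.35  0.2   1.65 -0.    1.29 -0.59] travel [0.733 0.323 0.114] rot [-0.    -0.    -0.626] mm 324 deg 56.4
```

>>> carry_out(deltas=[{"travel": [0.73, 0.32, 0.11], "rot": [0, 0, -0.626]}, {"travel": [0.73, 0.32, 0.11], "rot": [0, 0, -0.626]}, {"travel": [0.73, 0.32, 0.11], "rot": [0, 0, -0.626]}, {"travel": [0.73, 0.32, 0.11], "rot": [0, 0, -0.626]}, {"travel": [0.73, 0.32, 0.11], "rot": [0, 0, -0.626]}])

```text
clock: 1.6
position: [0.5276, 0.0782, 0.2111]
tcp_rot: [-0.902, -3.009, 0.001]
ft_force: [0.3, 0.9, -0.7]
opening: 0.694
gripper_force: 0.0
```

```bash
python3 -c "
from h import *
plan((.537,.2965,.13),down(160))"
```

```text
t 1.6 j [ 0.13  0.26  1.66 -0.    1.22 -0.86] travel [0.281 0.469 0.202] rot [-0.    -0.    -0.149] mm 233 deg 13.4
```

>>> carry_out(deltas=[{"travel": [0.28, 0.47, 0.2], "rot": [0, 0, -0.149]}, {"travel": [0.28, 0.47, 0.2], "rot": [0, 0, -0.149]}, {"travel": [0.28, 0.47, 0.2], "rot": [0, 0, -0.149]}, {"travel": [0.28, 0.47, 0.2], "rot": [0, 0, -0.149]}, {"travel": [0.28, 0.47, 0.2], "rot": [0, 0, -0.149]}])

```text
clock: 2.1
position: [0.5381, 0.2975, 0.1296]
tcp_rot: [-0.551, -3.091, 0.001]
ft_force: [0.4, -0.5, -0.1]
opening: 0.702
gripper_force: 0.0
```

```bash
python3 - <<'E'
from h import *
plan((.537,.2965,.023),down(160))
t=snap("top","top1")["image"];s=snap("side","side1")["image"]
cv2.imwrite("pics/a1.png",np.hstack([cv2.resize(t[130:270,170:310],(400,400)),cv2.resize(s[160:320,200:360],(400,400))]))
E
```

```text
t 2.1 j [ 0.49  0.44  1.59  0.    1.11 -0.73] travel [ 0.001 -0.003  0.267] rot [-0.001 -0.001 -0.002] mm 107 deg 0.2
```

View pics/a1.png

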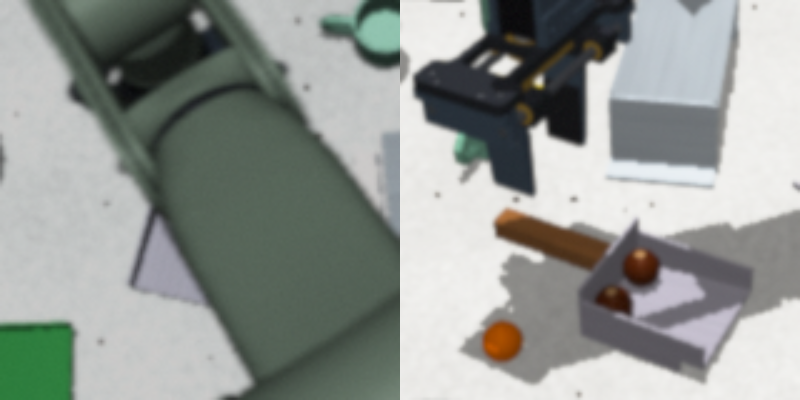

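The side crop shows the fingers straddling the handle (handle in the crop at (555,240), fingers at (515,160) and (565,110)) and clear of the orange ball at (500,340). I'll go straight down and grip.

>>> carry_out(deltas=[{"travel": [0, -0.003, 0.09], "rot": [0, 0, 0]}, {"travel": [0, -0.003, 0.18], "rot": [0, 0, 0]}, {"travel": [0, -0.003, 0.24], "rot": [0, 0, 0]}, {"travel": [0, -0.003, 0.267], "rot": [0, 0, 0]}, {"travel": [0, -0.003, 0.267], "rot": [0, 0, 0]}])

```text
clock: 2.7
position: [0.538, 0.2924, 0.0236]
tcp_rot: [-0.555, -3.09, 0.003]
ft_force: [0.8, 0.6, 0.5]
opening: 0.699
gripper_force: 0.0
```

>>> carry_out(deltas=[{"travel": [0, 0, 0], "rot": [0, 0, 0]}, {"travel": [0, 0, 0], "rot": [0, 0, 0]}, {"travel": [0, 0, 0], "rot": [0, 0, 0]}, {"travel": [0, 0, 0], "rot": [0, 0, 0]}, {"travel": [0, 0, 0], "rot": [0, 0, 0]}], hand=-1, grip_force=40)

```text
clock: 3.2
position: [0.5389, 0.2937, 0.0253]
tcp_rot: [0.554, 3.092, 0.001]
ft_force: [0.3, -0.3, 0.4]
opening: 0.293
gripper_force: 0.0
```

>>> carry_out(deltas=[{"travel": [0, 0, 0], "rot": [0, 0, 0]}, {"travel": [0, 0, 0], "rot": [0, 0, 0]}, {"travel": [0, 0, 0], "rot": [0, 0, 0]}, {"travel": [0, 0, 0], "rot": [0, 0, 0]}, {"travel": [0, 0, 0], "rot": [0, 0, 0]}])

```text
clock: 3.7
position: [0.5388, 0.2936, 0.025]
tcp_rot: [0.554, 3.092, 0.0]
ft_force: [-0.4, -1.2, 2.4]
opening: 0.244
gripper_force: 39.9
```

>>> carry_out(deltas=[{"travel": [0, 0, -0.02], "rot": [0, 0.02, 0]}, {"travel": [0, 0, -0.06], "rot": [0, 0.04, 0]}, {"travel": [0, 0, -0.11], "rot": [0, 0.07, 0]}, {"travel": [0, 0, -0.16], "rot": [0, 0.1, 0]}, {"travel": [0, 0, -0.2], "rot": [0, 0.12, 0]}])

```text
clock: 4.2
position: [0.5392, 0.2933, 0.105]
tcp_rot: [-0.522, -2.908, -0.049]
ft_force: [0.4, -1.0, -2.3]
opening: 0.238
gripper_force: 39.9
```

```bash
python3 - <<'E'
from h import *
plan((.50,.24,.20),down(140,-11))
s=snap("side","side2")["image"]
cv2.imwrite("pics/a2.png",cv2.resize(s[130:330,180:380],(500,500)))
E
```

```text
t 4.2 j [ 0.41  0.53  1.52  0.14  1.23 -0.86] travel [ 0.089 -0.159 -0.225] rot [-0.041  0.002  0.214] mm 116 deg 19.7
```

View pics/a2.png

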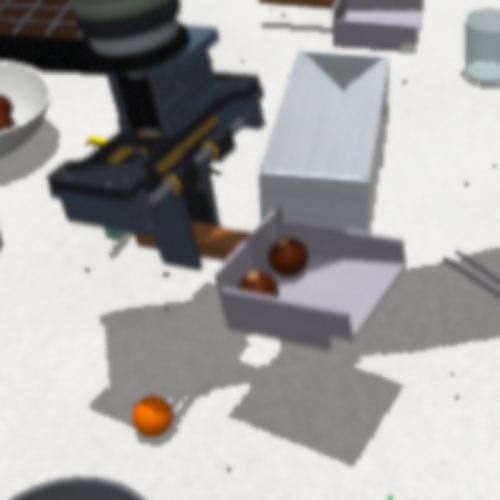

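```bash
python3 -c "
from h import *
plan((.51,.20,.18),down(142,-11))"
```

```text
t 4.25 j [ 0.41  0.53  1.52  0.14  1.23 -0.86] travel [ 0.025 -0.246 -0.181] rot [-0.035  0.003  0.193] mm 123 deg 17.6
```

>>> carry_out(deltas=[{"travel": [0.003, -0.03, -0.03], "rot": [-0.004, 0, 0.023]}, {"travel": [0.008, -0.08, -0.065], "rot": [-0.011, 0, 0.06]}, {"travel": [0.013, -0.135, -0.105], "rot": [-0.019, 0.001, 0.106]}, {"travel": [0.019, -0.19, -0.145], "rot": [-0.027, 0.002, 0.15]}, {"travel": [0.025, -0.246, -0.181], "rot": [-0.035, 0.003, 0.193]}])

```text
clock: 4.75
position: [0.5064, 0.1984, 0.1776]
tcp_rot: [-0.968, -2.793, -0.086]
ft_force: [0.4, -0.3, -0.7]
opening: 0.241
gripper_force: 39.9
```

```bash
python3 -c "
from h import *
plan((.483,.08,.23),down(122,-11))"
```

```text
t 4.75 j [ 0.26  0.36  1.62  0.16  1.29 -0.7 ] travel [-0.11  -0.269 -0.153] rot [-0.046  0.     0.215] mm 132 deg 19.8
```

>>> carry_out(deltas=[{"travel": [-0.022, -0.054, -0.031], "rot": [-0.009, 0, 0.043]}, {"travel": [-0.044, -0.108, -0.061], "rot": [-0.018, 0, 0.086]}, {"travel": [-0.066, -0.161, -0.092], "rot": [-0.028, 0, 0.13]}, {"travel": [-0.088, -0.215, -0.122], "rot": [-0.037, 0, 0.172]}, {"travel": [-0.11, -0.269, -0.153], "rot": [-0.046, 0, 0.215]}])

```text
clock: 5.25
position: [0.4833, 0.08, 0.2292]
tcp_rot: [-1.44, -2.598, -0.139]
ft_force: [0.5, -1.4, -1.7]
opening: 0.24
gripper_force: 39.9
```

```bash
python3 -c "
from h import *
plan((.467,-.05,.25),down(103,-11))"
```

```text
t 5.25 j [ 0.03  0.22  1.68  0.17  1.34 -0.58] travel [-0.239 -0.207 -0.1  ] rot [-0.04  -0.     0.207] mm 133 deg 19.0
```

>>> carry_out(deltas=[{"travel": [-0.048, -0.041, -0.02], "rot": [-0.008, 0, 0.041]}, {"travel": [-0.096, -0.083, -0.04], "rot": [-0.016, 0, 0.083]}, {"travel": [-0.144, -0.124, -0.06], "rot": [-0.024, 0, 0.124]}, {"travel": [-0.192, -0.166, -0.08], "rot": [-0.032, 0, 0.166]}, {"travel": [-0.239, -0.207, -0.1], "rot": [-0.04, 0, 0.207]}])

```text
clock: 5.75
position: [0.4673, -0.0497, 0.2497]
tcp_rot: [-1.858, -2.337, -0.18]
ft_force: [0.7, -0.4, -2.6]
opening: 0.239
gripper_force: 39.9
```

```bash
python3 -c "
from h import *
plan((.465,-.16,.25),down(89.5,-8))"
```

```text
t 5.75 j [-0.25  0.17  1.69  0.17  1.37 -0.52] travel [-0.262 -0.068 -0.052] rot [-0.025 -0.034  0.148] mm 110 deg 13.9
```

>>> carry_out(deltas=[{"travel": [-0.06, -0.016, -0.012], "rot": [-0.006, -0.008, 0.034]}, {"travel": [-0.12, -0.032, -0.024], "rot": [-0.012, -0.016, 0.068]}, {"travel": [-0.18, -0.047, -0.036], "rot": [-0.018, -0.024, 0.102]}, {"travel": [-0.23, -0.06, -0.046], "rot": [-0.022, -0.03, 0.13]}, {"travel": [-0.262, -0.068, -0.052], "rot": [-0.025, -0.034, 0.148]}])

```text
clock: 6.25
position: [0.4657, -0.1598, 0.2499]
tcp_rot: [-2.158, -2.141, -0.151]
ft_force: [-0.3, 0.9, -1.9]
opening: 0.237
gripper_force: 39.9
```

```bash
python3 - <<'E'
from h import *
# TCP for lip at (ly,lz) with scoop tilt t
for t,ly,lz in((0,-.045,.15),(12,-.05,.12),(20,-.055,.10),(30,-.055,.098),(40,-.055,.096)):
    a=np.radians(t);c,s=np.cos(a),np.sin(a)
    gy=ly-(.162*c-.026*s);gz=lz+.162*s+.026*c
    p=(.465,gy-.019*s,gz-.019*c);print(t,np.round(p,3));plan(p,down(89.5,t))
s=snap("side","side3")["image"]
cv2.imwrite("pics/a3.png",cv2.resize(s[100:300,200:400],(500,500)))
E
```

```text
0 [ 0.465 -0.207  0.157]
t 6.25 j [-0.44  0.2   1.65  0.13  1.35 -0.46] travel [-0.149 -0.001  0.214] rot [ 0.    -0.089  0.001] mm 104 deg 8.0
12 [ 0.465 -0.207  0.161]
t 6.25 j [-0.44  0.2   1.65  0.13  1.35 -0.46] travel [-0.148 -0.001  0.205] rot [ 0.    -0.222  0.001] mm 101 deg 20.0
20 [ 0.465 -0.205  0.162]
t 6.25 j [-0.44  0.2   1.65  0.13  1.35 -0.46] travel [-0.142 -0.001  0.202] rot [ 0.    -0.311  0.001] mm 99 deg 28.0
30 [ 0.465 -0.192  0.185]
t 6.25 j [-0.44  0.2   1.65  0.13  1.35 -0.46] travel [-0.102 -0.001  0.149] rot [ 0.    -0.422  0.001] mm 72 deg 38.0
40 [ 0.465 -0.175  0.205]
t 6.25 j [-0.44  0.2   1.65  0.13  1.35 -0.46] travel [-0.052 -0.001  0.105] rot [ 0.    -0.533  0.001] mm 47 deg 48.0
```

View pics/a3.png

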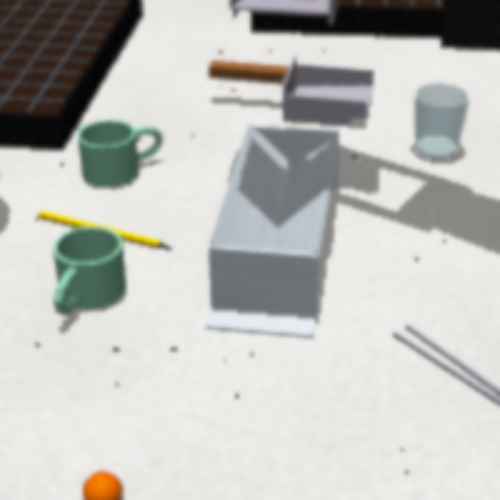

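The picture shows the trough at crop (275,220) empty and clear, with only the scoop's shadow in it; the scoop itself is above the crop. I'll lower and start tilting.

>>> carry_out(deltas=[{"travel": [-0.02, -0.001, 0.03], "rot": [0, -0.04, 0]}, {"travel": [-0.055, -0.001, 0.08], "rot": [0, -0.08, 0]}, {"travel": [-0.095, -0.001, 0.13], "rot": [0, -0.12, 0]}, {"travel": [-0.13, -0.001, 0.18], "rot": [0, -0.17, 0]}, {"travel": [-0.148, -0.001, 0.205], "rot": [0, -0.2, 0]}])

```text
clock: 6.8
position: [0.4649, -0.2048, 0.159]
tcp_rot: [2.135, 2.127, -0.188]
ft_force: [-0.7, 0.3, -2.4]
opening: 0.239
gripper_force: 39.9
```

```bash
python3 - <<'E'
from h import *
plan((.465,-.205,.165),down(89.5,20));plan((.465,-.198,.175),down(89.5,25));plan((.465,-.192,.185),down(89.5,30))
s=snap("side","side4")["image"]
cv2.imwrite("pics/a4.png",cv2.resize(s[50:250,220:420],(600,600)))
E
```

```text
t 6.8 j [-0.33  0.23  1.85 -0.2   1.01 -0.22] travel [-0.003  0.    -0.015] rot [-0.    -0.111  0.003] mm 6 deg 10.0
t 6.8 j [-0.33  0.23  1.85 -0.2   1.01 -0.22] travel [ 0.01   0.    -0.042] rot [-0.    -0.167  0.003] mm 17 deg 15.0
t 6.8 j [-0.33  0.23  1.85 -0.2   1.01 -0.22] travel [ 0.02  0.   -0.07] rot [ 0.    -0.222  0.003] mm 29 deg 20.0
```

View pics/a4.png

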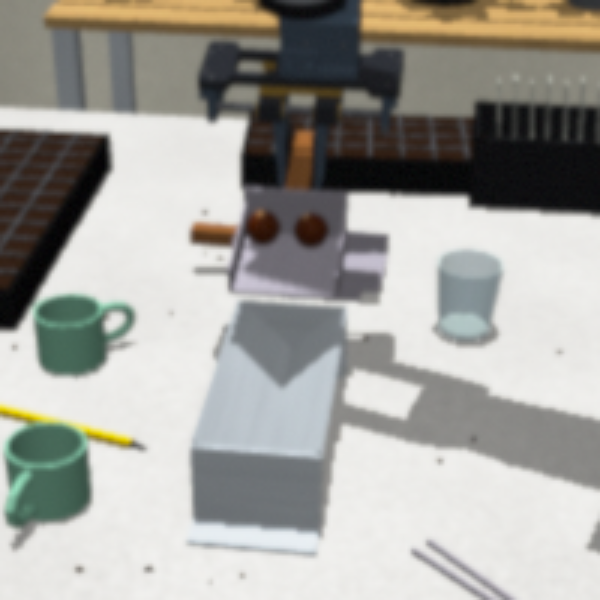

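The lip is at crop (285,293), with both nuts still against the back wall at (262,226) and (311,229). I'll check the lip's position in 3D before tipping.

```bash
python3 - <<'E'
from h import *
W=np.load("pics/side4.npz")["W"]
np.set_printoptions(precision=3,suppress=True)
for v in range(140,160,2): print(v,W[v,315])
for u in (299,302,330,333): print(u,W[144,u])
E
```

```text
140 [ 0.468 -0.086  0.123]
142 [ 0.467 -0.076  0.122]
144 [ 0.466 -0.068  0.12 ]
146 [ 0.464 -0.053  0.123]
148 [ 0.463 -0.043  0.122]
150 [ 0.487 -0.268 -0.004]
152 [ 0.47  -0.111  0.073]
154 [ 0.47  -0.113  0.066]
156 [ 0.47  -0.115  0.059]
158 [ 0.47  -0.111  0.055]
299 [ 0.508 -0.061  0.121]
302 [ 0.5   -0.062  0.121]
330 [ 0.426 -0.068  0.123]
333 [ 0.418 -0.071  0.123]
```

>>> carry_out(deltas=[{"travel": [0, 0, -0.003], "rot": [0, -0.022, 0]}, {"travel": [0, 0, -0.006], "rot": [0, -0.044, 0.001]}, {"travel": [-0.001, 0, -0.009], "rot": [0, -0.066, 0.001]}, {"travel": [-0.002, 0, -0.012], "rot": [0, -0.09, 0.002]}, {"travel": [-0.003, 0, -0.015], "rot": [0, -0.111, 0.003]}])

```text
clock: 7.35
position: [0.4663, -0.2052, 0.1675]
tcp_rot: [2.041, 2.022, -0.356]
ft_force: [0.2, 0.2, -1.6]
opening: 0.238
gripper_force: 39.9
```

```bash
cat >> h.py <<'E'
def nuts(tag):
    c=snap("side",tag);img=c["image"];W=cloud(c);hsv=cv2.cvtColor(img,cv2.COLOR_BGR2HSV).astype(int)
    m=(hsv[...,1]>110)&(hsv[...,0]<16)&(hsv[...,2]<170)&(abs(W[...,0]-.465)<.08)&(abs(W[...,1])<.18)&(W[...,2]<.3)
    n,l,st,ce=cv2.connectedComponentsWithStats(m.astype(np.uint8))
    for i in range(1,n):
        if st[i,4]>15: print("blob",st[i],np.round(np.nanmean(W[l==i],0),3))
E
python3 - <<'E'
from h import *
nuts("side5")
plan((.465,-.192,.185),down(89.5,30));plan((.465,-.175,.205),down(89.5,40))
E
```

```text
blob [315 101   9  13  77] [ 0.467 -0.164  0.18 ]
blob [298 146  10   9  71] [ 0.493 -0.029  0.121]
blob [315 147  10   9  74] [ 0.449 -0.03   0.121]
t 7.4 j [-0.22  0.22  1.89 -0.41  1.    0.01] travel [ 0.015 -0.003 -0.052] rot [ 0.002 -0.111 -0.001] mm 22 deg 10.0
t 7.4 j [-0.22  0.22  1.89 -0.41  1.    0.01] travel [ 0.038 -0.003 -0.114] rot [ 0.002 -0.223 -0.001] mm 48 deg 20.0
```

Both nuts have rolled to the lip and are going over. I'll let them fall while tilting gently on.

>>> carry_out(deltas=[{"travel": [0.003, 0, -0.01], "rot": [0, -0.022, 0]}, {"travel": [0.006, 0, -0.02], "rot": [0, -0.044, 0]}, {"travel": [0.009, 0, -0.03], "rot": [0, -0.066, 0]}, {"travel": [0.012, 0, -0.041], "rot": [0, -0.09, 0]}, {"travel": [0.015, 0, -0.052], "rot": [0, -0.111, 0]}])

```text
clock: 7.9
position: [0.4664, -0.1927, 0.185]
tcp_rot: [1.937, 1.918, -0.514]
ft_force: [-1.0, -0.8, -0.6]
opening: 0.238
gripper_force: 39.9
```

>>> carry_out(deltas=[{"travel": [0, 0, 0], "rot": [0, 0, 0]}, {"travel": [0, 0, 0], "rot": [0, 0, 0]}, {"travel": [0, 0, 0], "rot": [0, 0, 0]}, {"travel": [0, 0, 0], "rot": [0, 0, 0]}, {"travel": [0, 0, 0], "rot": [0, 0, 0]}])

```text
clock: 8.4
position: [0.4668, -0.1936, 0.1849]
tcp_rot: [1.937, 1.917, -0.514]
ft_force: [-0.2, -0.4, -1.9]
opening: 0.236
gripper_force: 39.9
```

```bash
python3 - <<'E'
from h import *
nuts("side6")
s=cv2.imread("pics/side6.png");t=snap("top","top6")["image"]
cv2.imwrite("pics/a6.png",np.hstack([cv2.resize(t[100:300,240:440],(400,400)),cv2.resize(s[70:270,220:420],(400,400))]))
E
```

```text
blob [314  93   9  20 143] [ 0.469 -0.158  0.195]
blob [306 181  10  10  77] [0.465 0.041 0.06 ]
```

View pics/a6.png

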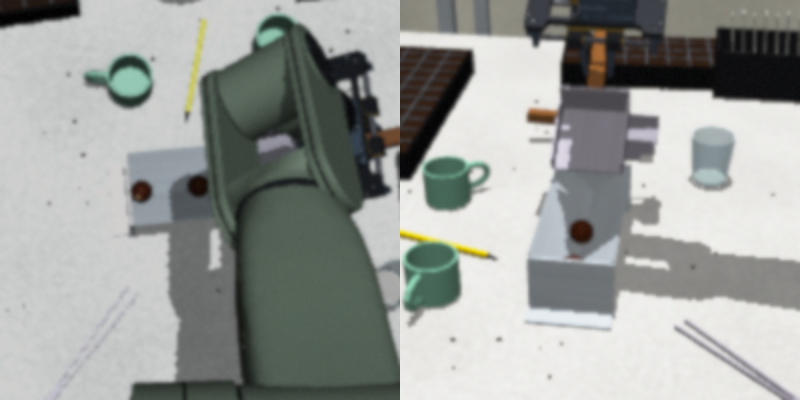

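Both nuts are in the fold, at top-crop (141,191) and (198,185), and the scoop is empty. I'll raise and level it and take it back to its clear original place.

```bash
python3 -c "
from h import *
plan((.467,-.19,.29),down(90,5))"
```

```text
t 8.5 j [-0.08  0.22  1.91 -0.61  1.06  0.25] travel [-0.124  0.001 -0.232] rot [ 0.     0.277 -0.006] mm 105 deg 24.9
```

>>> carry_out(deltas=[{"travel": [-0.02, 0, -0.035], "rot": [0, 0.02, 0]}, {"travel": [-0.05, 0, -0.093], "rot": [0, 0.07, 0]}, {"travel": [-0.08, 0, -0.15], "rot": [0, 0.14, 0]}, {"travel": [-0.105, 0, -0.2], "rot": [0, 0.21, -0.003]}, {"travel": [-0.124, 0, -0.232], "rot": [0, 0.277, -0.006]}])

```text
clock: 9.0
position: [0.4672, -0.1901, 0.2928]
tcp_rot: [2.174, 2.177, -0.087]
ft_force: [-0.4, -0.4, -2.3]
opening: 0.236
gripper_force: 39.9
```

```bash
python3 -c "
from h import *
plan((.49,-.02,.29),down(110,0))"
```

```text
t 9.0 j [-0.36  0.15  1.6  -0.08  1.36 -0.34] travel [ 0.424  0.058 -0.029] rot [-0.006  0.054 -0.221] mm 172 deg 20.5
```

>>> carry_out(deltas=[{"travel": [0.06, 0.01, -0.004], "rot": [0, 0.01, -0.03]}, {"travel": [0.15, 0.02, -0.01], "rot": [0, 0.02, -0.08]}, {"travel": [0.24, 0.033, -0.016], "rot": [-0.003, 0.03, -0.13]}, {"travel": [0.33, 0.045, -0.022], "rot": [-0.005, 0.04, -0.175]}, {"travel": [0.424, 0.058, -0.029], "rot": [-0.006, 0.054, -0.221]}])

```text
clock: 9.5
position: [0.4896, -0.0191, 0.2868]
tcp_rot: [-1.8, -2.572, 0.008]
ft_force: [0.5, -0.2, -1.1]
opening: 0.241
gripper_force: 40.0
```

```bash
python3 -c "
from h import *
plan((.52,.16,.23),down(138,0))"
```

```text
t 9.5 j [-0.06  0.15  1.61 -0.    1.39 -0.41] travel [0.395 0.226 0.14 ] rot [-0.004 -0.    -0.311] mm 190 deg 28.0
```

>>> carry_out(deltas=[{"travel": [0.08, 0.045, 0.02], "rot": [0, 0, -0.062]}, {"travel": [0.16, 0.09, 0.05], "rot": [0, 0, -0.124]}, {"travel": [0.24, 0.135, 0.08], "rot": [-0.002, 0, -0.187]}, {"travel": [0.32, 0.18, 0.11], "rot": [-0.003, 0, -0.25]}, {"travel": [0.395, 0.226, 0.14], "rot": [-0.004, 0, -0.311]}])

```text
clock: 10.0
position: [0.5207, 0.1605, 0.2296]
tcp_rot: [1.122, 2.934, 0.001]
ft_force: [0.3, 0.1, -1.4]
opening: 0.237
gripper_force: 40.0
```

```bash
python3 -c "
from h import *
plan((.5388,.2936,.12),down(159.7,0))"
```

```text
t 10.0 j [ 0.28  0.26  1.61 -0.    1.27 -0.56] travel [0.189 0.278 0.274] rot [ 0.    0.   -0.24] mm 173 deg 21.6
```

>>> carry_out(deltas=[{"travel": [0.04, 0.06, 0.05], "rot": [0, 0, -0.05]}, {"travel": [0.08, 0.12, 0.11], "rot": [0, 0, -0.1]}, {"travel": [0.13, 0.19, 0.18], "rot": [0, 0, -0.16]}, {"travel": [0.17, 0.245, 0.24], "rot": [0, 0, -0.21]}, {"travel": [0.189, 0.278, 0.274], "rot": [0, 0, -0.24]}])

```text
clock: 10.5
position: [0.5384, 0.2937, 0.1182]
tcp_rot: [-0.553, -3.091, 0.002]
ft_force: [0.8, 0.0, -1.3]
opening: 0.236
gripper_force: 40.0
```

```bash
python3 -c "
from h import *
plan((.5388,.2936,.024),down(159.7,0))
snap('side','side7')
W=np.load('pics/side7.npz')['W'];np.set_printoptions(precision=3,suppress=True)
s=cv2.imread('pics/side7.png');cv2.imwrite('pics/a7.png',cv2.resize(s[130:330,180:380],(500,500)))"
```

```text
t 10.5 j [ 0.48  0.45  1.61  0.    1.08 -0.74] travel [-0.001  0.     0.235] rot [-0.001 -0.001  0.   ] mm 94 deg 0.1
```

View pics/a7.png

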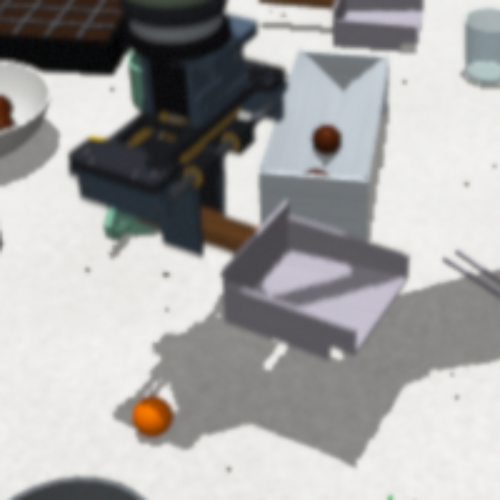

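The empty scoop hangs level at crop (315,275) over its clear spot. The two nuts are in the trough at (326,138) and (316,172). I'll lower it.

>>> carry_out(deltas=[{"travel": [0, 0, 0.05], "rot": [0, 0, 0]}, {"travel": [0, 0, 0.11], "rot": [0, 0, 0]}, {"travel": [0, 0, 0.17], "rot": [0, 0, 0]}, {"travel": [0, 0, 0.205], "rot": [0, 0, 0]}, {"travel": [0, 0, 0.22], "rot": [0, 0, 0]}])

```text
clock: 11.05
position: [0.5392, 0.2915, 0.032]
tcp_rot: [-0.561, -3.091, 0.001]
ft_force: [-0.3, -0.2, -1.8]
opening: 0.239
gripper_force: 40.0
```

>>> carry_out(deltas=[{"travel": [0, 0, 0.004], "rot": [0, 0, 0]}, {"travel": [0, 0, 0.008], "rot": [0, 0, 0]}, {"travel": [0, 0, 0.012], "rot": [0, 0, 0]}, {"travel": [0, 0, 0.014], "rot": [0, 0, 0]}, {"travel": [0, 0, 0.014], "rot": [0, 0, 0]}])

```text
clock: 11.55
position: [0.5395, 0.2926, 0.0274]
tcp_rot: [0.559, 3.091, 0.002]
ft_force: [-0.2, 0.4, -2.1]
opening: 0.236
gripper_force: 40.0
```

>>> carry_out(deltas=[{"travel": [0, 0, 0.002], "rot": [0, 0, 0]}, {"travel": [0, 0, 0.004], "rot": [0, 0, 0]}, {"travel": [0, 0, 0.006], "rot": [0, 0, 0]}, {"travel": [0, 0, 0.006], "rot": [0, 0, 0]}, {"travel": [0, 0, 0.006], "rot": [0, 0, 0]}])

```text
clock: 12.05
position: [0.5394, 0.2926, 0.0251]
tcp_rot: [0.559, 3.091, 0.002]
ft_force: [-0.9, -0.1, 3.4]
opening: 0.242
gripper_force: 40.0
```

Contact made (+3.4 N). I'll release.

>>> carry_out(deltas=[{"travel": [0, 0, 0], "rot": [0, 0, 0]}, {"travel": [0, 0, 0], "rot": [0, 0, 0]}, {"travel": [0, 0, 0], "rot": [0, 0, 0]}, {"travel": [0, 0, 0], "rot": [0, 0, 0]}, {"travel": [0, 0, 0], "rot": [0, 0, 0]}], hand=0.35)

```text
clock: 12.55
position: [0.5393, 0.2925, 0.0245]
tcp_rot: [0.559, 3.091, 0.001]
ft_force: [-0.7, -0.4, -0.8]
opening: 0.644
gripper_force: 0.0
```

>>> carry_out(deltas=[{"travel": [0, 0, -0.04], "rot": [0, 0, 0]}, {"travel": [0, 0, -0.12], "rot": [0, 0, 0]}, {"travel": [0, 0, -0.22], "rot": [0, 0, 0]}, {"travel": [0, 0, -0.32], "rot": [0, 0, 0]}, {"travel": [0, 0, -0.4], "rot": [0, 0, 0]}])

```text
clock: 13.05
position: [0.5396, 0.2926, 0.1872]
tcp_rot: [0.559, 3.089, 0.003]
ft_force: [0.6, 0.4, -0.4]
opening: 0.674
gripper_force: 0.0
```

>>> carry_out(deltas=[{"travel": [0, 0, -0.04], "rot": [0, 0, 0]}, {"travel": [0, 0, -0.08], "rot": [0, 0, 0]}, {"travel": [0, 0, -0.1], "rot": [0, 0, 0]}, {"travel": [0, 0, -0.1], "rot": [0, 0, 0]}, {"travel": [0, 0, -0.1], "rot": [0, 0, 0]}])

```text
clock: 13.55
position: [0.5389, 0.2922, 0.2238]
tcp_rot: [-0.559, -3.091, 0.0]
ft_force: [0.3, 0.0, -0.4]
opening: 0.679
gripper_force: 0.0
```

```bash
python3 - <<'E'
from h import *
nuts("side8");t=snap("top","top8")["image"];s=cv2.imread("pics/side8.png")
cv2.imwrite("pics/a8.png",np.hstack([cv2.resize(t[120:280,260:420],(400,400)),cv2.resize(s[150:350,200:400],(400,400))]))
W=np.load("pics/top8.npz")["W"];hsv=cv2.cvtColor(t,cv2.COLOR_BGR2HSV).astype(int)
m=(hsv[...,1]>110)&(hsv[...,0]<16)&(abs(W[...,0]-.465)<.06)&(abs(W[...,1])<.13)
n,l,st,ce=cv2.connectedComponentsWithStats(m.astype(np.uint8))
for i in range(1,n):
    if st[i,4]>10: print("top",np.round(np.nanmean(W[l==i],0),3))
W=np.load("pics/side8.npz")["W"];hsv=cv2.cvtColor(s,cv2.COLOR_BGR2HSV).astype(int)
m=(hsv[...,1]>110)&(hsv[...,0]<16)&(abs(W[...,0]-.53)<.07)&(abs(W[...,1]-.29)<.055)&(W[...,2]>.03)&(W[...,2]<.07)
P=W[m];print("handle",cv2.minAreaRect(P[:,:2].astype(np.float32)),np.percentile(P[:,2],[50,95]))
E
```

```text
blob [306 181   9  10  74] [0.465 0.041 0.059]
top [0.461 0.031 0.065]
top [0.462 0.112 0.066]
handle ((0.5377281308174133, 0.29704731702804565), (0.022500401362776756, 0.09943998605012894), 68.85550689697266) [0.05081057 0.05309518]
```

View pics/a8.png

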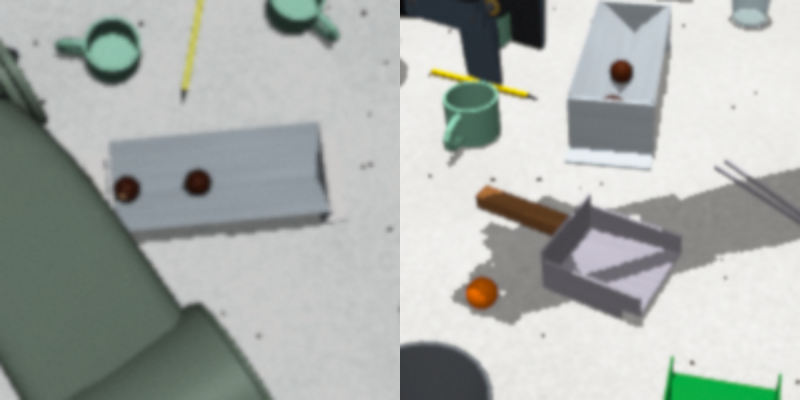

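Both nuts lie at rest in line along the fold, at top-crop (127,188) and (198,182). The empty scoop lies flat at side-crop (610,260), clear of the trough, and the gripper is free.

```bash
python3 -c "
from cell import ticket
print(ticket.sign_off())"
```

```text
the job is handed in; nothing more can be done
None
```

The job is handed in at about 14 s on the robot's clock: both chestnuts lie in line in the trough's fold, and the empty scoop is flat on the bench, clear of the trough and released.

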